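# Bring the unfinished shelf plank out to its line and hold it

## Robot

A 6-joint arm with a two-finger parallel gripper is mounted at the origin on the work surface. World frame = base frame: x ahead of the robot, y to its left, z up, the work surface at z = 0. Lengths are in mm, angles in rad, forces in N, time in s.
With the tool pointing down it reaches from about 400 to 925 mm from the base axis. Payload 12.5 kg.
Tool frame: the origin (TCP) lies midway between the tips of the shut fingers; the grasp point (between the pads) lies 19 mm behind it; z points along the fingers, y is the line along which they close (so a half turn about z gives the same grasp; the last joint's range is limited). The gripper opens to 95 mm and grips with 3 to 60 N. Pads are 20 mm wide; open, the fingers measure 119 mm over their backs; the gripper's body (75 mm by 180 mm) begins 59 mm behind the grasp point.
Start: joints at [-1.419, 0.491, 1.559, -0, 1.092, -0.106], TCP at [159.369, -604.361, 175.761] pointing down, gripper open.
Joint ranges: [-3.1, 3.1], [-0.84, 2.19], [0.05, 2.79], [-1.13, 4.28], [0.06, 2.93], [-2.69, 2.69]. Speed limits (rad/s): [2.22, 2.22, 2.79, 3.14, 3.14, 3.14].

## Interface

Orientations are given as [roll, pitch, yaw] about the fixed x, y, z axes, in that order (R = Rz(yaw) Ry(pitch) Rx(roll)).
In Python, from cell import * gives the robot as it stands. The module is installed in compiled form; this text tells all that it offers.
- The arm moves only by the tool arm_command, never from a script. Its arguments are lists of equal length, an entry for each row: "delta_pos": the shift along the world's x, y, z in units of 250 mm (1.0 is 250 mm), a list of three; "delta_rot": the turn, a rotation vector about the world's x, y, z in units of 90 degrees (1.0 is 90 degrees), a list of three; "claw": the closure, from 0 (fully open) to 1 (shut). In form: {"delta_pos": [[tx, ty, tz], ...], "delta_rot": [[wx, wy, wz], ...], "claw": [claw, ...]}. A call has exactly 5 rows; each row is the pose to reach, as a shift and turn from the pose commanded when the call began; what a row does not reach only later rows make up. A row lasts 1/12 s, in which the tool goes at most 41.7 mm and 7.16 degrees, less where a joint would pass 70% of its speed; a pose out of reach is approached as far as the arm can. A call with a number of a shift or a turn outside -1 to 1 is refused whole. A call with a gripper value outside its range is refused whole. The fingers move at their own pace and stop on an object; the grip force is fixed at half the most. Time passes only in rows, so rows that repeat a pose let the fingers close, or fill a call up. It gives the time, the measured TCP pose, the force, the opening and the grip force at its end, in the units of the state.
- state(): the state, without advancing time (a new reading comes with each control period).
- read_camera(name): name is "scene" or "side" or "wrist"; returns the picture (420x560x3 uint8, red, green, blue); there is no depth.
- calibration(name): a dict with "camera_matrix" (3x3 intrinsics, pixels), "T" (4x4, takes a point from camera to world coordinates). Camera axes: x right, y down, z forward; pixel columns grow to the right and rows downward; lengths in mm; the calibration is good to about 2 mm. A picture is of the moment at which its call begins: read the wrist's pose just before it. calibration takes no time and is no camera call; for the wrist camera it gives the pose at the moment of the call.
- job_done(): hands the job in; it is judged then, once.
The state is a dict: "t": time; "joints": joint angles; "qvel": joint speeds; "tau": joint torques, N m; "eef_pos": TCP position; "tcp_rot": TCP orientation; "ft_force": force on the tool from outside, world axes, zero at the start; "moment": the same for the moment, N m; "opening": opening from 0.0 (shut) to 1.0 (fully open); "grip_force": force on a finger pad.
Only numpy, scipy, OpenCV 4.12 (cv2) and the standard library are available. Lean on these libraries where they do the work, as an engineer would, in place of code of your own. Each camera call takes 0.05 s, during which the arm holds its last target. There are 200 camera calls.

## Task

Two shelf planks with steel end brackets lie on the steel riser; one of them still has an empty bolt hole in its bracket. Without lifting it, slide that plank straight out over the riser's edge, bracket first, until the dark line drawn across it lies along the edge, and finish while still holding it there, flat on the riser, so that it cannot tip while I fit the missing bolt and put its nut on from below. Leave the finished plank and everything else where they are.

Things in the scene. Friction and masses are not known exactly. Their poses are not given: they have to be found in the camera images.
- riser: Low welded steel bench riser, fixed to the bench: flat grey top plate 280 mm along its x by 310 mm along its y, 90 mm high. Origin under its centre, on the bench; z up, y along the planks, towards the edge over which they are slid. Its yaw and place differ from run to run
- riser_edge (a point): Middle of the riser's outer top edge (the one on its +y side): 155 mm from the riser's centre along its y, at the height of its top. Axes as the riser's
- open_plank: The unfinished shelf plank, loose, flat on the riser: wood, 340 mm long (its y), 56 wide (its x), 18 thick, 0.5 to 0.7 kg. Origin under its centre, on its underside; z up, +y towards its bracket end, which points along the riser's +y within 4 degrees. Starts with that end 10 to 45 mm over the edge. Balance point about 95 mm from the origin along +y: with the line at the edge it tips unless held
- open_plank_line (a point): Middle of the dark line, 3 mm wide, drawn across the unfinished plank (top and both long sides): 55 mm from its origin along its +y, that is 115 mm from its bracket end; this point is at the height of the underside
- empty_hole (a point): The empty bolt hole, 11.5 mm across, beside the one bolt head on the unfinished plank's bracket: 142 mm along +y and 16 mm along +x from the plank's origin, 24 mm above its underside. Each bracket is a gusseted steel angle: foot 60 mm long and 6 mm thick on the plank's last 60 mm, and at the very end an upright leg 60 mm high over the wood
- done_plank: The finished shelf plank: the same, line included, but with two hex bolt heads on its bracket; loose, leave alone. Origin and axes as the other's. The two lie side by side, about 70 mm apart; either may be the one nearer the robot
- spare_bolt: Hex bolt with nut, 47 mm tall, standing on its head (20 mm across) on the riser, between the planks, near the outer edge (about 25 mm in from it). Leave alone
- spanner: Spanner, 190 mm long, lying on the bench beyond the riser's outer edge, below the planks' level. Leave alone
- spray_bottle: Spray bottle, 207 mm tall, 64 mm across, standing to the left. Leave alone
- drill: Cordless drill lying on its side to the right, about 200 x 200 mm, 70 mm high. Leave alone
- screwdriver: Screwdriver, 220 mm long, lying on the bench to the left. Leave alone

How it is judged:
By the outcome, as a careful person would: the job done as asked, in the order asked, and still so for the second after the job is handed in, while the arm keeps its last pose, push and grip.
It also fails if it takes over 32 s, if anything falls off the work surface, if the arm or the gripper's body presses on something with over 40 N, if the wrist force passes 120 N, or if a joint passes its speed limit or range.

## Working session

There is one attempt and no reset: what is moved stays moved. The work goes in short steps, Python scripts to look and compute and a tool call to move; the robot and the scene stay as the last step left them, time stands still between calls to the robot, and variables do not carry over. Pictures are saved under pics/ and viewed, at most 10 in all, crops included, and the job is handed in when it is done.

Besides the shell and the picture viewer there is one more tool, called after ">>>" as name(argument=value, ...), one argument or row to a line, values as JSON. arm_command: Moves the arm, as the interface text tells. Shifts and turns lie within -1 to 1; 1 stands for 250 mm of shift or 90 degrees of turn. Its arguments: {"type":"object","properties":{"delta_pos":{"type":"array"},"delta_rot":{"type":"array"},"claw":{"type":"array"}},"required":["delta_pos","delta_rot","claw"]}

```bash
mkdir -p pics; python3 - <<'E'
from cell import *
import cv2,numpy as np
for n in ("scene","side"):
    im=read_camera(n); cv2.imwrite(f"pics/{n}0.png",im[:,:,::-1])
    c=calibration(n); print(n,c["camera_matrix"].round(1).tolist(),c["T"].round(3).tolist())
s=state(); print(s["t"],s["eef_pos"],s["tcp_rot"],s["opening"])
E
```

```text
scene [[380.6, 0.0, 280.2], [0.0, 380.6, 212.4], [0.0, 0.0, 1.0]] [[0.399, 0.684, -0.61, 1310.73], [0.917, -0.303, 0.26, -291.032], [-0.007, -0.663, -0.748, 1015.575], [0.0, 0.0, 0.0, 1.0]]
side [[478.2, 0.0, 272.8], [0.0, 478.2, 204.5], [0.0, 0.0, 1.0]] [[-0.994, -0.047, 0.095, 414.952], [-0.104, 0.595, -0.797, 1159.95], [-0.02, -0.803, -0.596, 935.733], [0.0, 0.0, 0.0, 1.0]]
0.1 [ 159.3155427  -604.07314035  175.21674824] [-3.14059190e+00 -8.79736339e-05  2.57794900e-01] 1.0032768037006996
```

View pics/scene0.png

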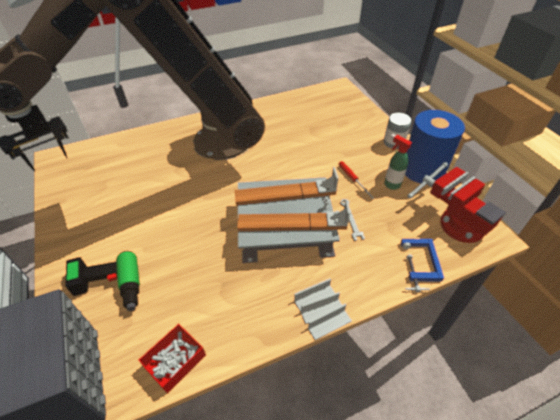

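View pics/side0.png

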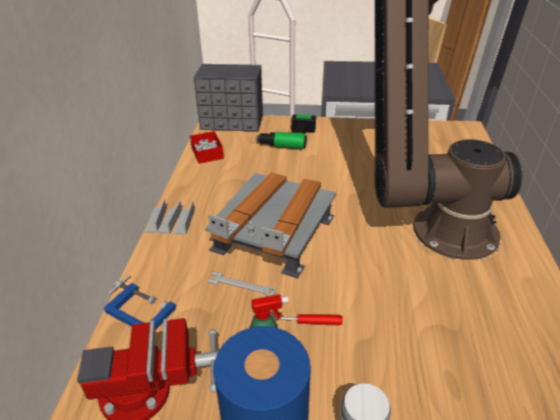

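The scene picture shows the planks at about (285,190) and (290,222), with their brackets at the right ends. In the side view the brackets are at (218,225) and (270,237). I'll enlarge both to tell the two planks apart.

```bash
python3 - <<'E'
import cv2,numpy as np
a=cv2.imread("pics/scene0.png")[165:270,225:375]; b=cv2.imread("pics/side0.png")[165:280,195:345]
a=cv2.resize(a,(800,560),interpolation=cv2.INTER_CUBIC)
cv2.imwrite("pics/c1.png",a)
cv2.imwrite("pics/c2.png",cv2.resize(b,(780,598),interpolation=cv2.INTER_CUBIC))
E
```

```text
(no output)
```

View pics/c1.png

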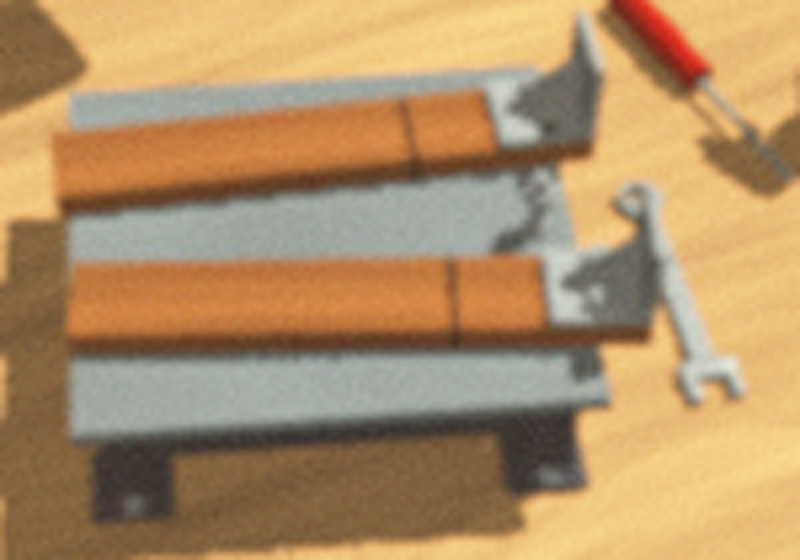

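View pics/c2.png

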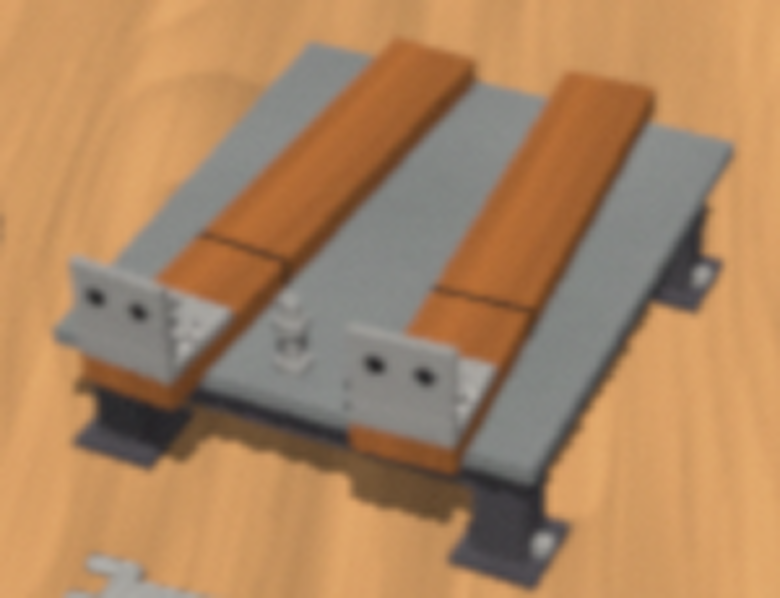

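The picture suggests the plank nearer the robot has a dark hole on its bracket, at crop (548,127). The far one shows a bright bolt head at (595,295). Next I'll measure by ray casting.

```bash
cat > h.py <<'E'
from cell import *
import cv2,numpy as np
def cast(n,uv,z,cal=None):
    c=cal or calibration(n); uv=np.atleast_2d(np.float64(uv))
    d=np.c_[uv,np.ones(len(uv))]@np.linalg.inv(c["camera_matrix"]).T@c["T"][:3,:3].T
    o=c["T"][:3,3]; return (o+d*((z-o[2])/d[:,2])[:,None])[:,:2]
def proj(n,P,cal=None):
    c=cal or calibration(n); q=(np.atleast_2d(P)-c["T"][:3,3])@c["T"][:3,:3]
    q=q@c["camera_matrix"].T; return q[:,:2]/q[:,2:]
E
python3 - <<'E'
from h import *
s1=lambda p:np.array(p)/5.333+[225,165]-0.4; s2=lambda p:np.array(p)/5.2+[195,165]-0.4
f=lambda *a:print(a[0],a[1:][0].round(0).tolist())
f("riser scene oF,oN?,iF,iN",cast("scene",s1([[608,403],[540,68],[70,438],[70,95]]),90))
f("riser side oF,oN,iF,iN",cast("side",s2([[57,330],[537,475],[315,42],[735,148]]),90))
f("near line scene",cast("scene",s1([[404,98],[415,168]]),108))
f("near line side",cast("side",s2([[435,288],[535,309]]),108))
f("far line scene",cast("scene",s1([[450,260],[456,335]]),108))
f("far line side",cast("side",s2([[203,235],[287,262]]),108))
f("near back scene",cast("scene",s1([[55,133],[63,203]]),108))
f("near back side",cast("side",s2([[570,72],[655,90]]),108))
# hole/bolt candidates
f("near dark spot",cast("scene",s1([[548,127]]),114)); f("far bright",cast("scene",s1([[595,295]]),118))
# orange plank axis from mask
for n in("scene","side"):
    im=cv2.imread(f"pics/{n}0.png"); h=cv2.cvtColor(im,cv2.COLOR_BGR2HSV)
    m=cv2.inRange(h,(5,150,90),(15,255,230)); k,l,st,ce=cv2.connectedComponentsWithStats(m)
    print(n,[(st[i].tolist()) for i in range(1,k) if st[i,4]>300])
E
```

```text
riser scene oF,oN?,iF,iN [[732.0, 148.0], [469.0, 244.0], [631.0, -142.0], [367.0, -50.0]]
riser side oF,oN,iF,iN [[726.0, 154.0], [462.0, 246.0], [626.0, -139.0], [364.0, -44.0]]
near line scene [[475.0, 141.0], [534.0, 120.0]]
near line side [[525.0, 124.0], [470.0, 138.0]]
far line scene [[611.0, 106.0], [664.0, 84.0]]
far line side [[657.0, 88.0], [607.0, 108.0]]
near back scene [[414.0, -74.0], [474.0, -90.0]]
near back side [[464.0, -90.0], [412.0, -74.0]]
near dark spot [[541.0, 209.0]]
far bright [[677.0, 167.0]]
scene [[235, 183, 93, 22, 1112], [237, 213, 97, 17, 1338]]
side [[438, 0, 52, 120, 2867], [211, 172, 75, 71, 1175], [274, 179, 47, 57, 1074]]
```

>>> arm_command(
  delta_pos=[
    [0.1,0.1,0.1],
    [0.22,0.22,0.2],
    [0.36,0.36,0.3],
    [0.5,0.5,0.3],
    [0.6,0.6,0.3],
  ],
  delta_rot=[
    [0,0,0.04],
    [0,0,0.09],
    [0,0,0.14],
    [0,0,0.19],
    [0,0,0.22],
  ],
  claw=[0,0,0,0,0],
)

```text
t: 0.52
eef_pos: [294.4, -469.3, 250.5]
tcp_rot: [3.14, 0.0, 0.607]
ft_force: [0.3, -0.9, -0.4]
opening: 0.999
grip_force: 0.0
```

>>> arm_command(
  delta_pos=[
    [0.08,0.14,0],
    [0.16,0.28,0],
    [0.24,0.42,0],
    [0.32,0.56,0],
    [0.4,0.68,0],
  ],
  delta_rot=[
    [0,0,0.05],
    [0,0,0.1],
    [0,0,0.15],
    [0,0,0.2],
    [0,0,0.22],
  ],
  claw=[0,0,0,0,0],
)

```text
t: 0.93
eef_pos: [393.9, -297.9, 249.2]
tcp_rot: [-3.141, -0.0, 0.954]
ft_force: [0.8, -0.3, 0.1]
opening: 0.997
grip_force: 0.0
```

>>> arm_command(
  delta_pos=[
    [0.05,0.14,0],
    [0.1,0.28,0],
    [0.15,0.42,0],
    [0.2,0.56,0],
    [0.24,0.7,0],
  ],
  delta_rot=[
    [0,0,0.05],
    [0,0,0.1],
    [0,0,0.15],
    [0,0,0.2],
    [0,0,0.22],
  ],
  claw=[0,0,0,0,0],
)

```text
t: 1.35
eef_pos: [453.8, -123.4, 249.1]
tcp_rot: [-3.142, -0.0, 1.299]
ft_force: [0.9, -1.0, 1.1]
opening: 0.997
grip_force: 0.0
```

>>> arm_command(
  delta_pos=[
    [0,0.12,0],
    [0,0.24,0],
    [0,0.36,0],
    [0,0.45,0],
    [0,0.5,0],
  ],
  delta_rot=[
    [0,0,0],
    [0,0,0],
    [0,0,0],
    [0,0,0],
    [0,0,0],
  ],
  claw=[0,0,0,0,0],
)

```text
t: 1.77
eef_pos: [453.0, 1.9, 249.1]
tcp_rot: [-3.141, -0.0, 1.296]
ft_force: [0.4, -0.4, 0.3]
opening: 0.997
grip_force: 0.0
```

```bash
python3 - <<'E'
from h import *
s=state(); c=calibration("wrist"); im=read_camera("wrist"); cv2.imwrite("pics/w0.png",im[:,:,::-1]); np.savez("w0.npz",K=c["camera_matrix"],T=c["T"])
print(s["eef_pos"].round(1),s["tcp_rot"].round(3),s["joints"].round(2)); print(c["T"].round(2).tolist())
E
```

```text
[453.    1.9 249.1] [-3.141 -0.     1.296] [-0.14  0.16  1.85  0.    1.13  0.13]
[[0.96, -0.26, -0.06, 469.97], [-0.27, -0.94, -0.22, 64.62], [0.0, 0.23, -0.97, 458.4], [0.0, 0.0, 0.0, 1.0]]
```

View pics/w0.png

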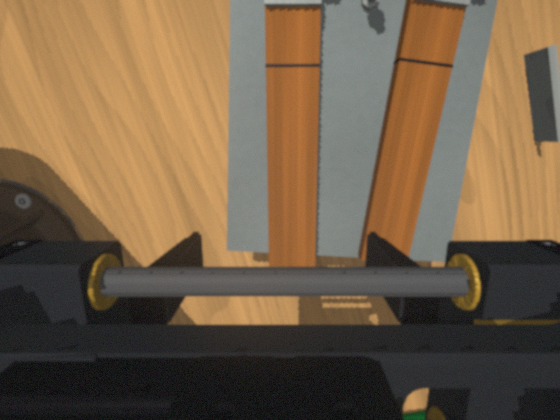

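The wrist picture shows the near plank upright at columns 267–321, with its line at row 65; the brackets are just cut off at the top. I'll shift forward so the bolts come into view.

>>> arm_command(
  delta_pos=[
    [0.04,0.12,0],
    [0.08,0.24,0],
    [0.11,0.36,0],
    [0.13,0.4,0],
    [0.13,0.4,0],
  ],
  delta_rot=[
    [0,0,0],
    [0,0,0],
    [0,0,0],
    [0,0,0],
    [0,0,0],
  ],
  claw=[0,0,0,0,0],
)

```text
t: 2.23
eef_pos: [486.5, 101.0, 248.8]
tcp_rot: [-3.141, 0.0, 1.297]
ft_force: [-0.0, -0.7, -0.6]
opening: 1.003
grip_force: 0.0
```

```bash
python3 - <<'E'
from h import *
s=state(); c=calibration("wrist"); im=read_camera("wrist")[:,:,::-1]; cv2.imwrite("pics/w1.png",im); np.savez("w1.npz",K=c["camera_matrix"],T=c["T"])
print(s["eef_pos"].round(1),s["tcp_rot"].round(3))
cv2.imwrite("pics/w1c.png",cv2.resize(im[0:240,200:520],(800,600),interpolation=cv2.INTER_CUBIC))
E
```

```text
[486.5 101.  248.8] [-3.141  0.     1.297]
```

View pics/w1c.png

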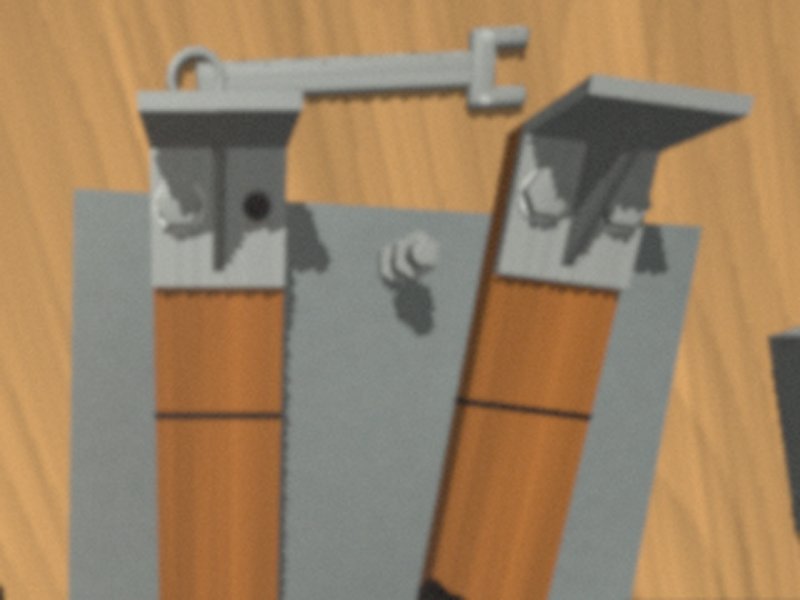

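This confirms it: the left (near) plank has the dark empty hole at crop (257,206) and one bolt head at (180,205), while the right plank has two heads. The line is at crop row 414, and the riser edge runs from (76,190) to (490,213).

```bash
cat >> h.py <<'E'
def wcal(f): d=np.load(f); return {"camera_matrix":d["K"],"T":d["T"]}
E
python3 - <<'E'
from h import *
c=wcal("w1.npz"); s=lambda p:np.array(p)/2.5+[200,0]-0.3
e=cast("",s([[76,190],[148,194],[320,204],[490,213],[700,227]]),90,c); L=cast("",s([[156,414],[282,414]]),108,c)
side=cast("",s([[154,292],[284,292],[160,590],[280,590]]),108,c)
b=cast("",s([[385,265]]),90,c)
print("edge",e.round(1).tolist()); print("line",L.round(1).tolist()); print("sides",side.round(1).tolist(),"bolt",b.round(0))
v=e[3]-e[0]; ye=np.degrees(np.arctan2(v[1],v[0])); n=np.array([-v[1],v[0]])/np.hypot(*v)
a=(side[0]+side[1]-side[2]-side[3])/2; yp=np.degrees(np.arctan2(a[1],a[0]))-90
lv=L[1]-L[0]
m=L.mean(0); ax=a/np.hypot(*a); d=(e[0]-m)@n
print("edge yaw",ye,"plank yaw",yp,"line yaw",np.degrees(np.arctan2(lv[1],lv[0])),"linemid",m,"dist to edge",d,"along axis",ax, d/(ax@n))
print("grip point", m-105*ax)
E
```

```text
edge [[464.0, 241.4], [494.1, 231.2], [566.4, 206.7], [638.2, 182.6], [727.4, 151.5]]
line [[471.6, 138.9], [525.9, 123.6]]
sides [[485.7, 189.4], [539.8, 174.2], [449.7, 59.1], [504.4, 43.8]] bolt [[588. 174.]]
edge yaw -18.63142173016243 plank yaw -15.322780076195869 line yaw -15.678206075730575 linemid [498.72687916 131.27415705] dist to edge 93.23241537200973 along axis [0.26425652 0.96445243] 93.3880818039791
grip point [470.97994405  30.00665194]
```

>>> arm_command(
  delta_pos=[
    [-0.03,-0.14,-0.02],
    [-0.06,-0.26,-0.08],
    [-0.062,-0.284,-0.2],
    [-0.062,-0.284,-0.34],
    [-0.062,-0.284,-0.44],
  ],
  delta_rot=[
    [0,0,0],
    [0,0,0],
    [0,0,0],
    [0,0,0],
    [0,0,0],
  ],
  claw=[0.1,0.1,0.1,0.1,0.1],
)

```text
t: 2.7
eef_pos: [469.2, 26.5, 137.5]
tcp_rot: [-3.141, 0.0, 1.292]
ft_force: [1.1, -0.3, -0.6]
opening: 0.901
grip_force: 0.0
```

```bash
python3 - <<'E'
from h import *
s=state(); c=calibration("wrist"); im=read_camera("wrist")[:,:,::-1]; cv2.imwrite("pics/w2.png",im); np.savez("w2.npz",K=c["camera_matrix"],T=c["T"])
print(s["eef_pos"].round(1),s["tcp_rot"].round(3),s["ft_force"].round(1))
E
```

```text
[469.2  26.5 137.5] [-3.141  0.     1.292] [ 1.1 -0.3 -0.6]
```

View pics/w2.png

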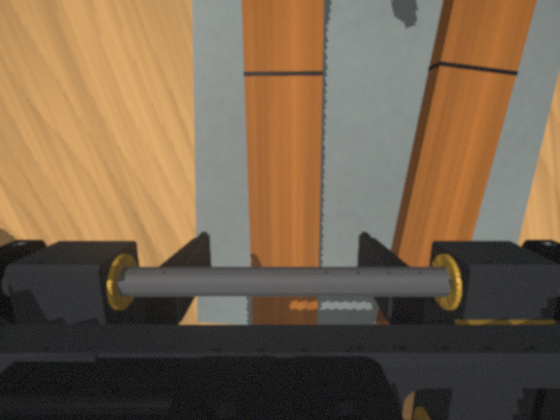

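The plank is centred between the fingers: its columns 248–321 against finger tips at 209 and 360. Its line is at row 73. I'll descend and grip.

>>> arm_command(
  delta_pos=[
    [0,0,-0.05],
    [0,0,-0.1],
    [0,0,-0.14],
    [0,0,-0.165],
    [0,0,-0.174],
  ],
  delta_rot=[
    [0,0,0],
    [0,0,0],
    [0,0,0],
    [0,0,0],
    [0,0,0],
  ],
  claw=[0.1,0.1,0.1,0.1,0.1],
)

```text
t: 3.17
eef_pos: [470.2, 27.9, 95.7]
tcp_rot: [-3.141, 0.0, 1.294]
ft_force: [-0.2, -0.3, 0.3]
opening: 0.904
grip_force: 0.0
```

>>> arm_command(
  delta_pos=[
    [0,0,0],
    [0,0,0],
    [0,0,0],
    [0,0,0],
    [0,0,0],
  ],
  delta_rot=[
    [0,0,0],
    [0,0,0],
    [0,0,0],
    [0,0,0],
    [0,0,0],
  ],
  claw=[0.3,0.35,0.4,0.5,0.6],
)

```text
t: 3.58
eef_pos: [470.6, 28.7, 96.1]
tcp_rot: [3.141, -0.0, 1.295]
ft_force: [-0.2, 0.9, -0.1]
opening: 0.609
grip_force: 0.0
```

>>> arm_command(
  delta_pos=[
    [0,0,0],
    [0,0,0],
    [0,0,0],
    [0,0,0],
    [0,0,0],
  ],
  delta_rot=[
    [0,0,0],
    [0,0,0],
    [0,0,0],
    [0,0,0],
    [0,0,0],
  ],
  claw=[1,1,1,1,1],
)

```text
t: 4.0
eef_pos: [470.5, 28.7, 95.7]
tcp_rot: [3.142, 0.0, 1.295]
ft_force: [-0.2, 0.2, -0.3]
opening: 0.258
grip_force: 0.0
```

```bash
python3 - <<'E'
from h import *
s=state(); print({k:np.round(s[k],3).tolist() for k in("t","eef_pos","tcp_rot","ft_force","moment","opening","grip_force")})
c=calibration("wrist"); im=read_camera("wrist")[:,:,::-1]; cv2.imwrite("pics/w3.png",im); np.savez("w3.npz",K=c["camera_matrix"],T=c["T"])
# automatic line find: dark pixels in plank columns
h=cv2.cvtColor(im,cv2.COLOR_BGR2HSV); g=im[:,:,2]
m=cv2.inRange(h,(5,140,80),(16,255,255))
for r in(20,60,100,140): 
    x=np.where(m[r])[0]; print(r,x[(x>180)&(x<345)][[0,-1]] if len(x) else None)
for u in(245,260,270,285,300,310,325):
    p=g[0:200,u-2:u+3].mean(1); print(u,[(int(i),int(p[i])) for i in np.argsort(p)[:3]],int(np.median(p)))
E
```

```text
{'t': 4.0, 'eef_pos': [470.468, 28.747, 95.743], 'tcp_rot': [3.142, 0.0, 1.295], 'ft_force': [-0.161, 0.209, -0.29], 'moment': [-0.024, -0.077, 0.021], 'opening': 0.258, 'grip_force': 0.0}
20 [234 330]
60 [236 329]
100 [237 328]
140 [239 327]
245 [(64, 75), (63, 78), (65, 79)] 178
260 [(64, 72), (63, 77), (65, 77)] 170
270 [(64, 73), (63, 76), (65, 83)] 182
285 [(63, 70), (64, 71), (65, 84)] 186
300 [(64, 66), (63, 69), (65, 80)] 191
310 [(64, 64), (63, 64), (65, 77)] 181
325 [(63, 61), (64, 62), (62, 83)] 174
```

View pics/w3.png

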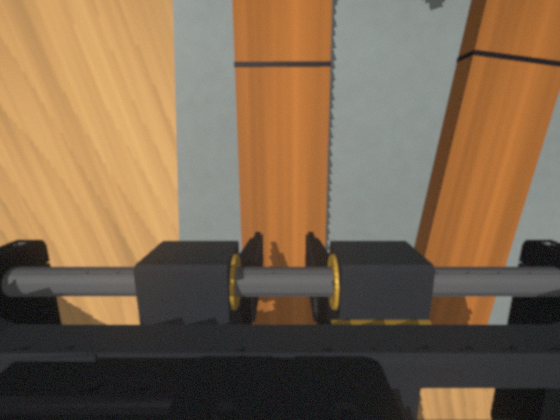

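```bash
python3 - <<'E'
from h import *
from scipy.spatial.transform import Rotation as R
s=state(); print(s["t"],s["opening"],s["grip_force"],s["eef_pos"].round(1),s["joints"].round(3))
for f,p,y,ops in(("w2.npz",[469.2,26.5,137.5],1.292,[.901]),("w3.npz",[470.5,28.7,95.7],1.295,[.258,.2,.3,.59])):
    c=wcal(f); t=np.array([np.sin(y),-np.cos(y),0])
    for o in ops:
        for dz in(0,19,40): print(f,o,dz,proj("",np.array([np.array(p)+[0,0,dz]+t*k*o*47.5 for k in(-1,1)]),c).round(0).tolist())
E
```

```text
4.05 0.21477971086704106 0.0 [470.5  28.8  95.7] [-0.079  0.389  2.016 -0.     0.737  0.197]
w2.npz 0.901 0 [[224.0, 230.0], [345.0, 230.0]]
w2.npz 0.901 19 [[218.0, 239.0], [351.0, 239.0]]
w2.npz 0.901 40 [[211.0, 251.0], [359.0, 251.0]]
w3.npz 0.258 0 [[267.0, 230.0], [302.0, 230.0]]
w3.npz 0.258 19 [[266.0, 239.0], [304.0, 239.0]]
w3.npz 0.258 40 [[264.0, 251.0], [306.0, 251.0]]
w3.npz 0.2 0 [[271.0, 230.0], [298.0, 230.0]]
w3.npz 0.2 19 [[270.0, 239.0], [299.0, 239.0]]
w3.npz 0.2 40 [[268.0, 251.0], [301.0, 251.0]]
w3.npz 0.3 0 [[264.0, 230.0], [305.0, 230.0]]
w3.npz 0.3 19 [[263.0, 239.0], [307.0, 239.0]]
w3.npz 0.3 40 [[260.0, 251.0], [309.0, 251.0]]
w3.npz 0.59 0 [[245.0, 230.0], [324.0, 230.0]]
w3.npz 0.59 19 [[241.0, 239.0], [328.0, 239.0]]
w3.npz 0.59 40 [[236.0, 251.0], [333.0, 251.0]]
```

Gripping gave no force, with the opening going below 56 mm, so the fingers must be above or beside the wood. I'll look from outside, with both views in one picture.

```bash
python3 - <<'E'
from h import *
out=[]
for n in("scene","side"):
    im=read_camera(n)[:,:,::-1]; cv2.imwrite(f"pics/{n}1.png",im)
    s=state(); u,v=proj(n,s["eef_pos"])[0].astype(int); print(n,u,v,s["opening"],s["grip_force"])
    y0=v-85; x0=u-50
    out.append(cv2.resize(im[y0:y0+150,x0:x0+100],(400,600),interpolation=cv2.INTER_CUBIC))
cv2.imwrite("pics/ext1.png",np.hstack(out))
E
```

```text
scene 269 194 0.16923791300150087 0.0
side 299 204 0.12853921803945897 0.0
```

View pics/ext1.png

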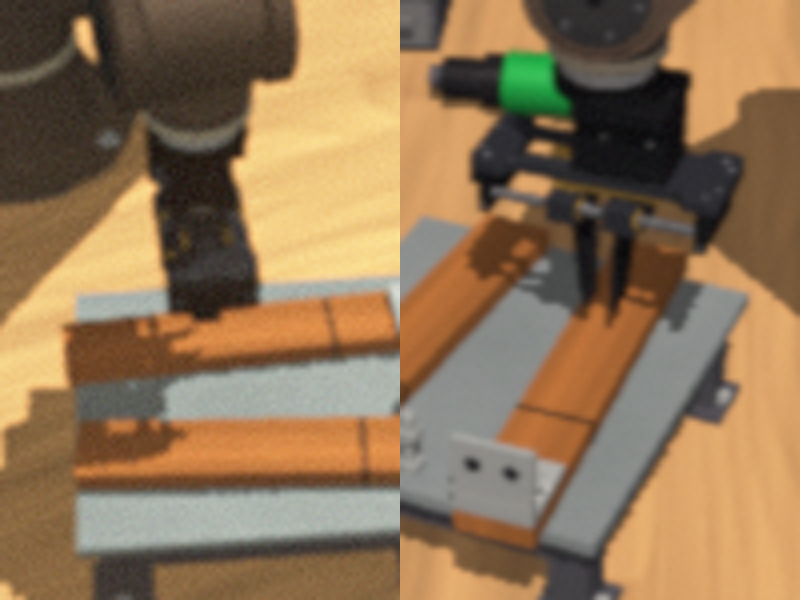

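The side view shows the nearly shut fingers ending above the plank, with their tips at crop (585–615, 300–320). That is about 25 mm higher than the reported TCP projects, so the real tips sit about 20–26 mm behind the reading. I'll reopen and go lower, watching the force.

>>> arm_command(
  delta_pos=[
    [0,0,0],
    [0,0,0],
    [0,0,0],
    [0,0,0],
    [0,0,0],
  ],
  delta_rot=[
    [0,0,0],
    [0,0,0],
    [0,0,0],
    [0,0,0],
    [0,0,0],
  ],
  claw=[0.1,0.1,0.1,0.1,0.1],
)

```text
t: 4.57
eef_pos: [470.5, 28.7, 95.7]
tcp_rot: [3.141, 0.0, 1.294]
ft_force: [-0.1, 0.1, -0.3]
opening: 0.42
grip_force: 0.0
```

>>> arm_command(
  delta_pos=[
    [0,0,0],
    [0,0,0],
    [0,0,0],
    [0,0,0],
    [0,0,0],
  ],
  delta_rot=[
    [0,0,0],
    [0,0,0],
    [0,0,0],
    [0,0,0],
    [0,0,0],
  ],
  claw=[0.1,0.1,0.1,0.1,0.1],
)

```text
t: 4.98
eef_pos: [470.5, 28.7, 95.7]
tcp_rot: [3.141, 0.0, 1.295]
ft_force: [-0.0, -0.3, -0.5]
opening: 0.772
grip_force: 0.0
```

>>> arm_command(
  delta_pos=[
    [0,0,0],
    [0,0,0],
    [0,0,-0.015],
    [0,0,-0.03],
    [0,0,-0.04],
  ],
  delta_rot=[
    [0,0,0],
    [0,0,0],
    [0,0,0],
    [0,0,0],
    [0,0,0],
  ],
  claw=[0.1,0.1,0.1,0.1,0.1],
)

```text
t: 5.4
eef_pos: [470.3, 28.7, 85.2]
tcp_rot: [-3.141, 0.0, 1.295]
ft_force: [-0.3, 1.1, 0.2]
opening: 0.899
grip_force: 0.0
```

>>> arm_command(
  delta_pos=[
    [0,0,-0.01],
    [0,0,-0.02],
    [0,0,-0.024],
    [0,0,-0.028],
    [0,0,-0.028],
  ],
  delta_rot=[
    [0,0,0],
    [0,0,0],
    [0,0,0],
    [0,0,0],
    [0,0,0],
  ],
  claw=[0.1,0.1,0.1,0.1,0.1],
)

```text
t: 5.82
eef_pos: [470.4, 28.7, 78.6]
tcp_rot: [-3.141, 0.0, 1.294]
ft_force: [0.1, -0.4, 0.2]
opening: 0.901
grip_force: 0.0
```

```bash
python3 - <<'E'
from h import *
s=state(); print({k:np.round(s[k],2).tolist() for k in("t","eef_pos","ft_force","opening")})
im=read_camera("side")[:,:,::-1]; cv2.imwrite("pics/side2.png",im)
y=s["tcp_rot"][2]; t=np.array([np.sin(y),-np.cos(y),0])
f=np.array([-np.cos(y)*0,0,0])
g=cv2.cvtColor(im,cv2.COLOR_BGR2GRAY)
# side view: outer(robot-side) finger columns; lowest dark pixel vs expected tip row
for k in(-1,1):
    for o in(46,50):
        u,v=proj("side",s["eef_pos"]+t*k*o)[0]; col=g[int(v)-45:int(v)+8,int(round(u))-1:int(round(u))+2].mean(1)
        print(k,o,round(u),round(v,1),col.astype(int).tolist())
E
```

```text
{'t': 5.82, 'eef_pos': [470.44, 28.73, 78.56], 'ft_force': [0.12, -0.43, 0.24], 'opening': 0.9}
-1 46 314 212.0 [19, 19, 23, 25, 31, 39, 40, 42, 48, 46, 50, 49, 49, 48, 43, 39, 41, 39, 38, 36, 32, 27, 25, 25, 25, 26, 29, 28, 27, 28, 27, 27, 26, 30, 34, 42, 55, 82, 109, 117, 121, 133, 140, 141, 141, 140, 141, 141, 142, 141, 141, 141, 141]
-1 50 316 212.3 [25, 31, 37, 41, 44, 40, 37, 35, 33, 40, 44, 47, 48, 44, 40, 40, 39, 38, 29, 19, 12, 14, 15, 18, 21, 25, 25, 26, 30, 32, 38, 42, 51, 58, 65, 77, 105, 132, 141, 141, 141, 141, 140, 139, 140, 140, 142, 142, 142, 142, 142, 141, 141]
1 46 285 205.5 [25, 25, 26, 33, 43, 45, 42, 43, 56, 67, 50, 38, 49, 79, 97, 79, 46, 26, 24, 24, 25, 25, 28, 28, 28, 28, 28, 29, 30, 29, 30, 32, 37, 38, 41, 59, 75, 85, 93, 100, 116, 131, 139, 141, 139, 139, 138, 134, 130, 126, 122, 120, 120]
1 50 284 205.2 [24, 24, 28, 36, 44, 46, 42, 44, 59, 68, 51, 51, 63, 86, 95, 74, 41, 19, 15, 15, 17, 20, 23, 23, 25, 23, 23, 24, 26, 24, 27, 27, 29, 29, 33, 44, 54, 64, 76, 85, 101, 123, 136, 140, 139, 139, 140, 138, 136, 133, 128, 125, 121]
```

>>> arm_command(
  delta_pos=[
    [0,0,-0.01],
    [0,0,-0.02],
    [0,0,-0.026],
    [0,0,-0.03],
    [0,0,-0.03],
  ],
  delta_rot=[
    [0,0,0],
    [0,0,0],
    [0,0,0],
    [0,0,0],
    [0,0,0],
  ],
  claw=[0.1,0.1,0.1,0.1,0.1],
)

```text
t: 6.28
eef_pos: [470.4, 28.7, 71.0]
tcp_rot: [-3.141, 0.0, 1.295]
ft_force: [0.4, -0.5, 0.2]
opening: 0.902
grip_force: 0.0
```

>>> arm_command(
  delta_pos=[
    [0,0,-0.005],
    [0,0,-0.01],
    [0,0,-0.015],
    [0,0,-0.016],
    [0,0,-0.016],
  ],
  delta_rot=[
    [0,0,0],
    [0,0,0],
    [0,0,0],
    [0,0,0],
    [0,0,0],
  ],
  claw=[0.1,0.1,0.1,0.1,0.1],
)

```text
t: 6.7
eef_pos: [470.4, 28.7, 67.1]
tcp_rot: [-3.141, 0.0, 1.295]
ft_force: [0.6, 0.4, -0.0]
opening: 0.901
grip_force: 0.0
```

```bash
cat >> h.py <<'E'
def tips(name):
    s=state(); im=read_camera("side")[:,:,::-1]; cv2.imwrite(f"pics/{name}.png",im)
    y=s["tcp_rot"][2]; t=np.array([np.sin(y),-np.cos(y),0]); g=cv2.cvtColor(im,cv2.COLOR_BGR2GRAY)
    print({k:np.round(s[k],2).tolist() for k in("t","eef_pos","ft_force","opening")})
    for k,o in((-1,50),(1,50)):
        z=np.arange(-5,60,3); P=proj("side",s["eef_pos"]+t*k*o+np.c_[0*z,0*z,z])
        print(k,[(int(s["eef_pos"][2]+a),int(cv2.getRectSubPix(g,(3,1),(float(p[0]),float(p[1]))).mean())) for a,p in zip(z,P)])
E
python3 -c "
from h import *
tips('side3')"
```

```text
{'t': 6.7, 'eef_pos': [470.41, 28.72, 67.13], 'ft_force': [0.56, 0.41, -0.01], 'opening': 0.9}
-1 [(62, 142), (65, 141), (68, 141), (71, 142), (74, 142), (77, 142), (80, 141), (83, 141), (86, 141), (89, 141), (92, 141), (95, 140), (98, 140), (101, 136), (104, 129), (107, 111), (110, 87), (113, 66), (116, 54), (119, 50), (122, 44), (125, 42)]
1 [(62, 132), (65, 134), (68, 138), (71, 138), (74, 140), (77, 140), (80, 140), (83, 139), (86, 135), (89, 120), (92, 103), (95, 86), (98, 69), (101, 53), (104, 43), (107, 37), (110, 32), (113, 29), (116, 29), (119, 29), (122, 29), (125, 28)]
```

```bash
python3 - <<'E'
from h import *
s=state(); g=cv2.imread("pics/side3.png",0); y=s["tcp_rot"][2]; t=np.array([np.sin(y),-np.cos(y),0]); f=np.array([-t[1],t[0],0])
for k,o in((-1,44),(-1,47),(1,44),(1,47)):
    z=np.arange(5,55,3); P=proj("side",s["eef_pos"]+t*k*o+f*8+np.c_[0*z,0*z,z])
    print(k,o,[(int(s["eef_pos"][2]+a),int(cv2.getRectSubPix(g,(1,1),(float(p[0]),float(p[1]))).mean())) for a,p in zip(z,P)])
E
```

```text
-1 44 [(72, 141), (75, 142), (78, 142), (81, 141), (84, 140), (87, 141), (90, 140), (93, 136), (96, 122), (99, 102), (102, 85), (105, 71), (108, 57), (111, 46), (114, 38), (117, 34), (120, 32)]
-1 47 [(72, 141), (75, 141), (78, 142), (81, 142), (84, 141), (87, 141), (90, 141), (93, 140), (96, 135), (99, 127), (102, 120), (105, 109), (108, 92), (111, 72), (114, 50), (117, 34), (120, 28)]
1 44 [(72, 128), (75, 133), (78, 137), (81, 138), (84, 139), (87, 140), (90, 139), (93, 136), (96, 125), (99, 112), (102, 97), (105, 76), (108, 54), (111, 39), (114, 32), (117, 28), (120, 26)]
1 47 [(72, 137), (75, 139), (78, 140), (81, 140), (84, 140), (87, 140), (90, 137), (93, 130), (96, 110), (99, 90), (102, 71), (105, 54), (108, 41), (111, 34), (114, 31), (117, 28), (120, 26)]
```

>>> arm_command(
  delta_pos=[
    [0,0,-0.004],
    [0,0,-0.008],
    [0,0,-0.012],
    [0,0,-0.012],
    [0,0,-0.012],
  ],
  delta_rot=[
    [0,0,0],
    [0,0,0],
    [0,0,0],
    [0,0,0],
    [0,0,0],
  ],
  claw=[0.1,0.1,0.1,0.1,0.1],
)

```text
t: 7.17
eef_pos: [470.5, 28.7, 64.2]
tcp_rot: [-3.142, 0.0, 1.294]
ft_force: [-0.5, -0.8, 0.2]
opening: 0.902
grip_force: 0.0
```

>>> arm_command(
  delta_pos=[
    [0,0,-0.004],
    [0,0,-0.008],
    [0,0,-0.01],
    [0,0,-0.01],
    [0,0,-0.01],
  ],
  delta_rot=[
    [0,0,0],
    [0,0,0],
    [0,0,0],
    [0,0,0],
    [0,0,0],
  ],
  claw=[0.1,0.1,0.1,0.1,0.1],
)

```text
t: 7.58
eef_pos: [470.5, 28.7, 61.7]
tcp_rot: [3.142, 0.0, 1.295]
ft_force: [-0.5, 0.3, 0.2]
opening: 0.9
grip_force: 0.0
```

>>> arm_command(
  delta_pos=[
    [0,0,-0.004],
    [0,0,-0.008],
    [0,0,-0.01],
    [0,0,-0.01],
    [0,0,-0.01],
  ],
  delta_rot=[
    [0,0,0],
    [0,0,0],
    [0,0,0],
    [0,0,0],
    [0,0,0],
  ],
  claw=[0.1,0.1,0.1,0.1,0.1],
)

```text
t: 8.0
eef_pos: [470.4, 28.7, 59.2]
tcp_rot: [-3.142, 0.0, 1.295]
ft_force: [0.1, 0.2, -0.5]
opening: 0.902
grip_force: 0.0
```

```bash
python3 - <<'E'
from h import *
s=state(); im=read_camera("side")[:,:,::-1]; cv2.imwrite("pics/side4.png",im); g=cv2.cvtColor(im,cv2.COLOR_BGR2GRAY); y=s["tcp_rot"][2]; t=np.array([np.sin(y),-np.cos(y),0]); f=np.array([-t[1],t[0],0])
print(s["eef_pos"],s["ft_force"])
for k,o in((-1,44),(1,44),(1,47)):
    z=np.arange(5,55,3); P=proj("side",s["eef_pos"]+t*k*o+f*8+np.c_[0*z,0*z,z])
    print(k,o,[(int(s["eef_pos"][2]+a),int(cv2.getRectSubPix(g,(1,1),(float(p[0]),float(p[1]))).mean())) for a,p in zip(z,P)])
E
```

```text
[470.43547824  28.73423142  59.20081021] [ 0.11057775  0.22211657 -0.54849834]
-1 44 [(64, 142), (67, 141), (70, 141), (73, 142), (76, 142), (79, 143), (82, 143), (85, 143), (88, 140), (91, 131), (94, 103), (97, 75), (100, 56), (103, 45), (106, 40), (109, 38), (112, 35)]
1 44 [(64, 122), (67, 122), (70, 126), (73, 130), (76, 135), (79, 139), (82, 141), (85, 141), (88, 139), (91, 132), (94, 118), (97, 101), (100, 77), (103, 54), (106, 37), (109, 30), (112, 28)]
1 47 [(64, 127), (67, 130), (70, 134), (73, 137), (76, 140), (79, 142), (82, 141), (85, 140), (88, 135), (91, 118), (94, 93), (97, 67), (100, 48), (103, 38), (106, 32), (109, 29), (112, 28)]
```

>>> arm_command(
  delta_pos=[
    [0,0,-0.004],
    [0,0,-0.008],
    [0,0,-0.008],
    [0,0,-0.008],
    [0,0,-0.008],
  ],
  delta_rot=[
    [0,0,0],
    [0,0,0],
    [0,0,0],
    [0,0,0],
    [0,0,0],
  ],
  claw=[0.1,0.15,0.2,0.3,0.35],
)

```text
t: 8.47
eef_pos: [470.4, 28.7, 57.2]
tcp_rot: [3.142, 0.0, 1.295]
ft_force: [-0.5, -0.4, 0.2]
opening: 0.713
grip_force: 0.0
```

>>> arm_command(
  delta_pos=[
    [0,0,0],
    [0,0,0],
    [0,0,0],
    [0,0,0],
    [0,0,0],
  ],
  delta_rot=[
    [0,0,0],
    [0,0,0],
    [0,0,0],
    [0,0,0],
    [0,0,0],
  ],
  claw=[0.4,0.42,0.44,0.46,0.48],
)

```text
t: 8.88
eef_pos: [470.4, 28.8, 57.2]
tcp_rot: [-3.141, 0.0, 1.295]
ft_force: [-0.7, -0.2, 0.7]
opening: 0.585
grip_force: 30.0
```

Gripped at 55.6 mm opening with 30 N. I'll slide it out gently along the plank's axis, straightening its yaw as it goes.

>>> arm_command(
  delta_pos=[
    [0.005,0.02,0],
    [0.015,0.055,0],
    [0.025,0.09,0],
    [0.035,0.125,0],
    [0.04,0.145,0],
  ],
  delta_rot=[
    [0,0,-0.002],
    [0,0,-0.005],
    [0,0,-0.008],
    [0,0,-0.012],
    [0,0,-0.014],
  ],
  claw=[0.5,0.5,0.5,0.5,0.5],
)

```text
t: 9.3
eef_pos: [480.5, 65.2, 57.3]
tcp_rot: [-3.142, 0.001, 1.272]
ft_force: [-2.0, -7.1, 2.3]
opening: 0.587
grip_force: 30.0
```

```bash
cat >> h.py <<'E'
def look(name):
    s=state(); print({k:np.round(s[k],3).tolist() for k in("t","eef_pos","tcp_rot","ft_force","moment","opening","grip_force")})
    c=calibration("wrist"); im=read_camera("wrist")[:,:,::-1]; cv2.imwrite(f"pics/{name}.png",im); np.savez(f"{name}.npz",K=c["camera_matrix"],T=c["T"])
    g=im[:,:,2].astype(float); g=cv2.GaussianBlur(g,(3,3),0)
    for u in range(190,400,12):
        d=np.diff(g[:200,u]); p=g[:200,u]; print(u,"min",int(np.argmin(p)),int(p.min()),"steps",[(int(i),int(d[i])) for i in np.argsort(-abs(d))[:4]])
E
python3 -c "
from h import *
look('w4')"
```

```text
{'t': 9.3, 'eef_pos': [480.493, 65.246, 57.253], 'tcp_rot': [-3.142, 0.001, 1.272], 'ft_force': [-1.955, -7.078, 2.287], 'moment': [-1.097, 0.347, 0.007], 'opening': 0.587, 'grip_force': 29.985}
190 min 166 140 steps [(68, -2), (66, 1), (25, -1), (120, 1)]
202 min 138 140 steps [(197, -1), (154, -1), (30, -1), (120, -1)]
214 min 197 137 steps [(182, -1), (15, 1), (132, 1), (93, -1)]
226 min 45 78 steps [(48, 29), (42, -26), (41, -25), (49, 25)]
238 min 45 75 steps [(48, 32), (41, -28), (49, 25), (42, -24)]
250 min 45 75 steps [(48, 29), (41, -26), (42, -23), (49, 22)]
262 min 45 73 steps [(48, 31), (41, -29), (42, -25), (49, 24)]
274 min 45 71 steps [(48, 34), (41, -33), (47, 26), (49, 26)]
286 min 45 68 steps [(41, -34), (48, 33), (47, 29), (42, -28)]
298 min 45 65 steps [(41, -38), (48, 36), (47, 33), (42, -31)]
310 min 45 62 steps [(41, -38), (48, 35), (47, 30), (40, -29)]
322 min 44 58 steps [(41, -36), (47, 32), (48, 31), (40, -28)]
334 min 45 54 steps [(41, -36), (47, 33), (48, 31), (42, -28)]
346 min 45 85 steps [(32, 14), (58, 13), (57, 11), (83, 11)]
358 min 189 139 steps [(165, 1), (42, 1), (35, 1), (91, -1)]
370 min 4 137 steps [(34, 1), (160, 1), (48, -1), (5, 1)]
382 min 11 137 steps [(194, -1), (193, -1), (108, -1), (151, -1)]
394 min 11 137 steps [(183, -1), (90, 1), (143, -1), (61, -1)]
```

>>> arm_command(
  delta_pos=[
    [0.007,0.03,0],
    [0.015,0.06,0],
    [0.025,0.09,0],
    [0.035,0.125,0],
    [0.04,0.145,0],
  ],
  delta_rot=[
    [0,0,-0.002],
    [0,0,-0.005],
    [0,0,-0.008],
    [0,0,-0.012],
    [0,0,-0.014],
  ],
  claw=[0.5,0.5,0.5,0.5,0.5],
)

```text
t: 9.77
eef_pos: [490.5, 101.3, 57.3]
tcp_rot: [-3.142, 0.0, 1.251]
ft_force: [-1.4, -5.4, 1.8]
opening: 0.585
grip_force: 30.0
```

```bash
python3 - <<'E'
from h import *
s=state(); print({k:np.round(s[k],3).tolist() for k in("t","eef_pos","tcp_rot","ft_force","moment","opening","grip_force")})
c=calibration("wrist"); im=read_camera("wrist")[:,:,::-1]; cv2.imwrite("pics/w5.png",im); np.savez("w5.npz",K=c["camera_matrix"],T=c["T"])
hsv=cv2.cvtColor(im,cv2.COLOR_BGR2HSV); S=hsv[:,:,1].astype(int)
# grey->wood transition outside plank: edge row by saturation
E=[]
for u in list(range(150,215,8))+list(range(355,430,8)):
    sub=(S[:200,u]<70); r=np.where(sub)[0]; E.append((u,int(r[0]) if len(r) else -1, int(len(r))))
print(E)
g=cv2.GaussianBlur(im[:,:,2].astype(float),(3,3),0)
Lr=[]
for u in range(232,336,8):
    p=g[:120,u]; i=int(np.argmin(p[20:70]))+20; w=np.clip(130-p[i-6:i+7],0,None); Lr.append((u,round(float((w*np.arange(i-6,i+7)).sum()/w.sum()),2)))
print(Lr); q=cast("",[Lr[0],Lr[-1]],108,c); print("line ends",q.round(1).tolist(),np.degrees(np.arctan2(*(q[1]-q[0])[::-1])))
print("cam T",c["T"].round(3).tolist())
for n in("scene","side"): cv2.imwrite(f"pics/{n}5.png",read_camera(n)[:,:,::-1])
E
```

```text
{'t': 9.767, 'eef_pos': [490.452, 101.316, 57.283], 'tcp_rot': [-3.142, 0.0, 1.251], 'ft_force': [-1.436, -5.385, 1.83], 'moment': [-1.093, 0.362, -0.001], 'opening': 0.585, 'grip_force': 29.983}
[(150, 13, 56), (158, 13, 148), (166, 14, 186), (174, 14, 186), (182, 14, 186), (190, 14, 186), (198, 14, 186), (206, 14, 186), (214, 14, 186), (355, 15, 185), (363, 15, 185), (371, 16, 184), (379, 16, 184), (387, 16, 184), (395, 16, 184), (403, 16, 184), (411, 16, 184), (419, 16, 184), (427, 16, 184)]
[(232, 45.44), (240, 45.21), (248, 45.19), (256, 45.17), (264, 45.17), (272, 45.08), (280, 45.02), (288, 44.91), (296, 44.9), (304, 44.9), (312, 44.8), (320, 44.86), (328, 44.72)]
line ends [[500.3, 209.4], [542.8, 195.6]] -17.924326993225957
cam T [[0.949, -0.306, -0.072, 510.224], [-0.315, -0.923, -0.222, 163.271], [0.001, 0.234, -0.972, 266.475], [0.0, 0.0, 0.0, 1.0]]
```

```bash
python3 - <<'E'
from h import *
c=wcal("w5.npz"); im=cv2.imread("pics/w5.png"); S=cv2.cvtColor(im,cv2.COLOR_BGR2HSV)[:,:,1].astype(float)
x=[]
for r in(60,80,100,120):
    d=np.diff(cv2.GaussianBlur(S,(3,3),0)[r]); l=200+int(np.argmax(d[200:260])); q=310+int(np.argmin(d[310:370])); x.append((r,l,q))
    a=cast("",[[l+.5,r],[q+.5,r]],108,c); print(x[-1],"width",np.hypot(*(a[1]-a[0])).round(1))
for dz in(0,15,37):
    k={"camera_matrix":c["camera_matrix"],"T":c["T"].copy()}; k["T"][2,3]+=dz
    e=cast("",[[182,13.8],[419,16]],90,k); L=cast("",[[232,45.35],[328,44.75]],108,k)
    v=e[1]-e[0]; n=np.array([-v[1],v[0]])/np.hypot(*v)
    print(dz,"edge",e.round(1).tolist(),"line",L.round(1).tolist(),"yaws",np.degrees(np.arctan2(v[1],v[0])),np.degrees(np.arctan2(*(L[1]-L[0])[::-1])),"dist",(e[0]-L.mean(0))@n)
# plot crop of side & scene
E
```

```text
(60, 223, 342) width 55.9
(80, 224, 342) width 56.2
(100, 225, 341) width 56.1
(120, 225, 340) width 56.4
0 edge [[480.3, 236.3], [594.2, 197.5]] line [[500.3, 209.4], [542.8, 195.6]] yaws -18.785281438145063 -17.98964663471656 dist 18.675754126395333
15 edge [[477.7, 242.5], [601.3, 200.4]] line [[499.4, 213.8], [545.9, 198.7]] yaws -18.78528143814506 -17.989646634716532 dist 19.869311967116133
37 edge [[474.0, 251.6], [611.8, 204.7]] line [[498.0, 220.2], [550.4, 203.2]] yaws -18.78528143814507 -17.989646634716546 dist 21.619863466840012
```

>>> arm_command(
  delta_pos=[
    [0.006,0.018,-0.001],
    [0.012,0.036,-0.002],
    [0.018,0.054,-0.002],
    [0.022,0.066,-0.002],
    [0.023,0.071,-0.002],
  ],
  delta_rot=[
    [0,0,-0.002],
    [0,0,-0.004],
    [0,0,-0.006],
    [0,0,-0.008],
    [0,0,-0.009],
  ],
  claw=[0.5,0.5,0.5,0.5,0.5],
)

```text
t: 10.33
eef_pos: [496.0, 117.9, 57.2]
tcp_rot: [3.141, 0.002, 1.237]
ft_force: [-3.1, -12.8, 10.7]
opening: 0.59
grip_force: 30.0
```

>>> arm_command(
  delta_pos=[
    [0,0,0],
    [0,0,0],
    [0,0,0],
    [0,0,0],
    [0,0,0],
  ],
  delta_rot=[
    [0,0,0],
    [0,0,0],
    [0,0,0],
    [0,0,0],
    [0,0,0],
  ],
  claw=[0.5,0.5,0.5,0.5,0.5],
)

```text
t: 10.75
eef_pos: [496.0, 118.0, 57.2]
tcp_rot: [3.141, 0.001, 1.237]
ft_force: [-2.9, -7.1, 10.0]
opening: 0.587
grip_force: 30.0
```

```bash
cat > m.py <<'E'
from h import *
def meas(name):
    s=state(); print({k:np.round(s[k],3).tolist() for k in("t","eef_pos","tcp_rot","ft_force","moment","opening","grip_force")})
    c=calibration("wrist"); im=read_camera("wrist")[:,:,::-1]; cv2.imwrite(f"pics/{name}.png",im)
    S=cv2.GaussianBlur(cv2.cvtColor(im,cv2.COLOR_BGR2HSV)[:,:,1].astype(float),(3,3),0)
    E=[]
    for u in list(range(170,215,6))+list(range(365,430,6)):
        d=-np.diff(S[:100,u]); i=int(np.argmax(d)); w=np.clip(d[max(i-3,0):i+4],0,None); E.append((u,(w*(np.arange(max(i-3,0),i+4)+.5)).sum()/w.sum()))
    g=cv2.GaussianBlur(im[:,:,2].astype(float),(3,3),0); L=[]
    for u in range(232,336,8):
        p=g[:,u]; i=int(np.argmin(p[20:70]))+20; w=np.clip(130-p[i-6:i+7],0,None); L.append((u,(w*np.arange(i-6,i+7)).sum()/w.sum()))
    print([round(b,1) for a,b in E],[round(b,1) for a,b in L])
    E=np.array(E); E=E[abs(E[:,1]-np.median(E[:,1]))<5]
    e=cast("",E,90,c); l=cast("",L,108,c)
    pe=np.polyfit(e[:,0],e[:,1],1); pl=np.polyfit(l[:,0],l[:,1],1); n=np.array([-pe[0],1])/np.hypot(pe[0],1); m=l.mean(0)
    print("yaws",np.degrees(np.arctan(pe[0])),np.degrees(np.arctan(pl[0])),"to go",(pe[1]-(m[1]-pe[0]*m[0]))/np.hypot(pe[0],1),"n",n)
E
python3 -c "
from m import *
meas('w6')
for n in('scene','side'): cv2.imwrite(f'pics/{n}6.png',read_camera(n)[:,:,::-1])"
```

```text
{'t': 10.75, 'eef_pos': [496.007, 118.003, 57.229], 'tcp_rot': [3.141, 0.001, 1.237], 'ft_force': [-2.926, -7.057, 10.004], 'moment': [-1.213, 0.673, 0.08], 'opening': 0.587, 'grip_force': 29.992}
[np.float64(52.8), np.float64(52.7), np.float64(52.5), np.float64(52.6), np.float64(52.6), np.float64(52.6), np.float64(52.6), np.float64(52.6), np.float64(50.9), np.float64(51.0), np.float64(51.0), np.float64(51.4), np.float64(51.7), np.float64(51.7), np.float64(51.6), np.float64(51.5), np.float64(51.6), np.float64(51.6), np.float64(51.5)] [np.float64(45.4), np.float64(45.2), np.float64(45.2), np.float64(45.2), np.float64(45.2), np.float64(45.1), np.float64(45.1), np.float64(44.9), np.float64(44.9), np.float64(44.9), np.float64(44.8), np.float64(44.7), np.float64(44.7)]
yaws -18.815137986027086 -18.769067111457506 to go 1.2766116833652874 n [0.3225158  0.94656408]
```

>>> arm_command(
  delta_pos=[
    [0.001,0.003,0],
    [0.002,0.005,0],
    [0.002,0.006,0],
    [0.002,0.006,0],
    [0.002,0.006,0],
  ],
  delta_rot=[
    [0,0,0],
    [0,0,0],
    [0,0,0],
    [0,0,0],
    [0,0,0],
  ],
  claw=[0.5,0.5,0.5,0.5,0.5],
)

```text
t: 11.32
eef_pos: [496.4, 119.1, 57.2]
tcp_rot: [3.142, 0.002, 1.237]
ft_force: [-4.7, -11.0, 10.3]
opening: 0.588
grip_force: 30.0
```

```bash
python3 -c "
from m import *
meas('w7')
im=read_camera('side')[:,:,::-1]; sc=read_camera('scene')[:,:,::-1]
cv2.imwrite('pics/f.png',np.hstack([cv2.resize(sc[150:270,230:380],(400,600*8//15)),cv2.resize(im[150:270,195:345],(400,320))]))"
```

```text
{'t': 11.317, 'eef_pos': [496.372, 119.123, 57.249], 'tcp_rot': [3.142, 0.002, 1.237], 'ft_force': [-4.67, -11.003, 10.313], 'moment': [-1.907, 0.692, 0.084], 'opening': 0.588, 'grip_force': 29.989}
[np.float64(55.1), np.float64(55.2), np.float64(55.1), np.float64(55.1), np.float64(55.0), np.float64(55.2), np.float64(55.1), np.float64(55.1), np.float64(53.5), np.float64(53.5), np.float64(53.5), np.float64(53.7), np.float64(54.0), np.float64(54.0), np.float64(54.1), np.float64(54.1), np.float64(54.1), np.float64(54.1), np.float64(54.0)] [np.float64(45.5), np.float64(45.2), np.float64(45.2), np.float64(45.1), np.float64(45.2), np.float64(45.1), np.float64(45.1), np.float64(45.0), np.float64(44.9), np.float64(44.9), np.float64(44.9), np.float64(44.9), np.float64(44.7)]
yaws -18.809893927212343 -18.78162143786474 to go 0.10203527596055226 n [0.32242916 0.9465936 ]
```

View pics/f.png

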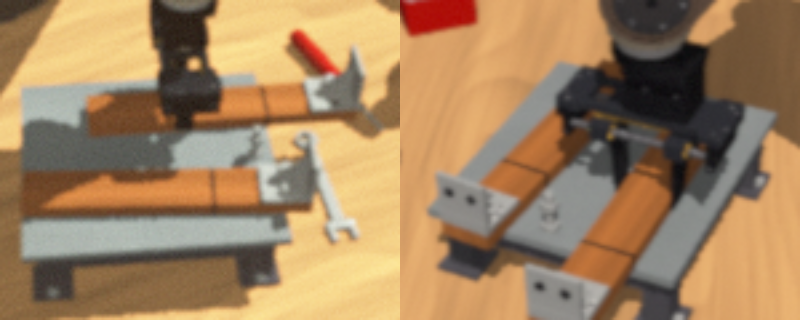

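The final picture shows the line on the riser edge, at (265,100) in the left half and (605,247) in the right. The plank is flat and gripped, and the bolt and the other plank look undisturbed. Handing in.

```bash
python3 -c "
from cell import *
print(job_done())"
```

```text
the job is handed in; nothing more can be done
None
```

The unfinished plank's line lies along the riser edge, measured within about 0.1 mm and 0.1° on the wrist camera, and the plank is still gripped flat on the riser with 30 N. The finished plank and the other things look undisturbed, and the job is handed in at about 11.4 s.

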